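# Line up the fryer oil samples by shade

## Task

The white oil rack has a black-lidded reference pot at each end: the palest, new oil, at one end, and the darkest, worn-out oil, at the other. Stand the four steel-lidded oil samples in the four empty pockets between them so that the row darkens step by step from the new oil to the worn-out oil, each pot upright and right down in its own pocket. They are glass: set them down rather than drop them, don't tip one over, and leave the two reference pots, the timer, the dip cup and the probe thermometer where they are.

Things in the scene. Friction and masses are not known exactly. Their poses are not given: they have to be found in the camera images.
- shade_rack: White oil rack, fixed, 358 x 110 mm, block 24 mm high. Six round pockets in a row along its y at x = 0, y = -145, -87, -29, 29, 87, 145 mm: 52 mm wide, mouth chamfered 3 mm, 16 mm deep, floor 8 mm above the table. End two hold the references. 44 mm high strip behind, at x = 67 to 72 mm. Close fingers along x. Origin: on the table under the row's middle; x away from the robot.
- new_oil_ref: Reference pot, same size as the samples (38 mm diameter, 84 mm tall) but with a BLACK lid: new oil, pale straw, the palest of the six. Stands loose in one END pocket of the rack; the other reference is in the other end pocket; which is at which end varies. Not to be moved. Origin: centre of its underside; z up.
- waste_oil_ref: Reference pot, same size as the samples (38 mm diameter, 84 mm tall) but with a BLACK lid: worn-out oil, nearly black, the darkest of the six. Stands loose in one END pocket of the rack; the other reference is in the other end pocket; which is at which end varies. Not to be moved. Origin: centre of its underside; z up.
- oil_yellow: Sealed glass sample pot, loose, upright on the table at the start: 38 mm diameter, 84 mm tall (glass body straight-sided to 60 mm, then a shoulder; from 69 mm up a 38 mm STEEL lid with a round window of the oil's shade on top), about 0.13 kg. Oil the lightest shade of the four samples, golden yellow. Grip it round the glass 35 to 60 mm above its foot. Origin: centre of its underside; z up.
- oil_orange: Sealed glass sample pot, loose, upright on the table at the start: 38 mm diameter, 84 mm tall (glass body straight-sided to 60 mm, then a shoulder; from 69 mm up a 38 mm STEEL lid with a round window of the oil's shade on top), about 0.13 kg. Oil the second lightest shade of the four samples, orange amber. Grip it round the glass 35 to 60 mm above its foot. Origin: centre of its underside; z up.
- oil_redbrown: Sealed glass sample pot, loose, upright on the table at the start: 38 mm diameter, 84 mm tall (glass body straight-sided to 60 mm, then a shoulder; from 69 mm up a 38 mm STEEL lid with a round window of the oil's shade on top), about 0.13 kg. Oil the third shade of the four samples, reddish brown. Grip it round the glass 35 to 60 mm above its foot. Origin: centre of its underside; z up.
- oil_darkbrown: Sealed glass sample pot, loose, upright on the table at the start: 38 mm diameter, 84 mm tall (glass body straight-sided to 60 mm, then a shoulder; from 69 mm up a 38 mm STEEL lid with a round window of the oil's shade on top), about 0.13 kg. Oil the darkest shade of the four samples, dark brown. Grip it round the glass 35 to 60 mm above its foot. Origin: centre of its underside; z up.
- timer: Round kitchen timer, red upper half on a white foot, 64 mm diameter, 62 mm high, loose bystander at the left front. Origin: centre of its underside.
- dip_cup: Open steel dip cup, 67 mm across the rim, 40 mm high, loose bystander among the samples. Origin: centre of its underside.
- probe: White probe thermometer lying near the front edge, along its own y, 212 mm long, 29 mm wide, 17 mm high, loose bystander. Origin: middle of its underside.
Things that resemble listed ones, but are neither listed nor needed, are in the scene too. Leave any green or turquoise look-alike of the oil_orange alone. What is shaped like the oil_redbrown but green is not meant.

How it is judged:
By the outcome, as a careful person would: the job done as asked, in the order asked, and still so for the second after the job is handed in, with the robot touching nothing.
It also fails if it takes over 112 s, if anything falls off the work surface, if the arm or the gripper's body presses on something with over 40 N, if the wrist force passes 120 N, or if a joint passes its speed limit or range.

## Robot

A 6-joint arm with a two-finger parallel gripper is mounted at the origin on a cart in front of the work surface, level with it; the furniture and walls round the work are solid. World frame = base frame: x ahead of the robot, y to its left, z up, the work surface at z = 0. Lengths are in m, angles in rad, forces in N, time in s.
With the tool pointing down it reaches from about 0.35 to 0.775 m from the base axis. Payload 5.5 kg.
Tool frame: the origin (TCP) lies midway between the tips of the shut fingers; the grasp point (between the pads) lies grip_point_offset behind it (grip_point_offset is the distance from the TCP to the grasp point, in m); z points along the fingers, y is the direction in which the jaws open and shut (so a half turn about z gives the same grasp; the last joint's range is limited). The gripper opens to 85 mm and grips with 20 to 120 N. Pads are 22 mm wide; open, the fingers measure 114 mm over their backs; the gripper's body (76 mm by 85 mm) begins 54 mm behind the grasp point. The pads swing forward as they close: fully open they stand 13 mm farther back than shut.
Start: joints at [-1.353, 0.313, 0.046, 1.304, 0, 1.431], TCP at [0.201, -0.539, 0.231] pointing down, gripper open.
Joint ranges: [-2.76, 2.76], [-0.86, 1.69], [-1.03, 1.26], [-2.2, 2.34], [-1.47, 1.5], [-3.14, 3.14]. Speed limits (rad/s): [2.57, 2.57, 3.14, 3.14, 3.14, 3.14].

## Interface

Orientations are given as a unit quaternion [w, x, y, z].
In Python, from workcell import * gives the robot as it stands.
- The arm moves only by the tool send_rows, never from a script. Its argument "series" is one flat list of numbers, 7 for each row, row after row: the shift along the tool's x, y, z in cm, then the turn, a rotation vector about the tool's x, y, z in degrees, then the opening, from 0 (shut) to 1 (fully open). A call has 1 to 10 rows; each row is the pose to reach, as a shift and turn from the pose commanded when the call began, along the tool's axes at that moment; what a row does not reach only later rows make up. A row lasts 1/12 s, in which the tool goes at most 41.7 mm and 7.16 degrees, less where a joint would pass 70% of its speed; a pose out of reach is approached as far as the arm can. A call with a gripper value outside its range is refused whole. The fingers move at their own pace and stop on an object; "newtons" is the grip in N (left out, the last holds). Time passes only in rows, so rows that repeat a pose let the fingers close. It gives the time, the measured TCP pose, the force and the opening at its end, in the units of the state.
- get_state(): the state, without advancing time (a new reading comes with each control period).
- read_camera(name): name is "side" or "top"; returns the picture (480x640x3 uint8, blue, green, red); there is no depth.
- camera_info(name): a dict with "K" (3x3 intrinsics, pixels), "xyz" and "attitude" of the camera in the world. Camera axes: x right, y down, z forward; pixel columns grow to the right and rows downward; lengths in m; the calibration is good to about 2 mm. A picture is of the moment at which its call begins. camera_info takes no time and is no camera call.
- hand_in(): hands the job in, once; it reports no verdict.
Trained networks look in the newest picture that a camera, given by its name, has taken for a name from the list of things; names that differ only in an ending like _2 or _b are one class to them, and where a whole thing is asked for, a point or a joint stands for the part that bears it (a point fixed in the world has none). Each returns a list of dicts, best first, with "p" (0 to 1); they miss things now and then, are a little off and sometimes report something else, mostly with a low value. They report only what shows in the picture. A call takes as long as a camera call. They do not tell look-alikes from the thing itself.
- silhouettes(camera, label): "pixels" (480x640 bool, what is visible of it) and "box" ([left, top, width, height] in pixels, round what is visible of it).
The state is a dict: "clock": time; "joint_pos": joint angles; "qvel": joint speeds; "tau": joint torques, N m; "tcp_pos": TCP position; "orientation": TCP orientation; "wrist_force": force on the tool from outside, world axes, zero at the start; "ft_torque": the same for the moment, N m; "finger_gap": finger opening in m.
Only numpy, scipy, OpenCV 4.12 (cv2) and the standard library are available. Lean on these libraries where they do the work, as an engineer would, in place of code of your own. Each camera call takes 0.05 s, during which the arm holds its last target. There are 200 camera calls.

## Working session

There is one attempt and no reset: what is moved stays moved. The work goes in short steps, Python scripts to look and compute and a tool call to move; the robot and the scene stay as the last step left them, time stands still between calls to the robot, and variables do not carry over. Pictures are saved under pics/ and viewed, about 12 in all and at most 16, crops included, and the job is handed in when it is done.

Besides the shell and the picture viewer there is one more tool, called after ">>>" as name(argument=value, ...) on one line, values as JSON. send_rows: Moves the arm, as the interface text tells. Its arguments: {"type":"object","properties":{"series":{"type":"array"},"newtons":{"type":"number"}},"required":["series"]}

```bash
ls; mkdir -p pics; python3 - <<'E'
from workcell import *
import cv2
for n in ("top","side"):
    cv2.imwrite(f"pics/{n}0.png",read_camera(n)); print(n,camera_info(n))
s=get_state(); print({k:s[k] for k in("clock","tcp_pos","orientation","finger_gap")})
try: print(grip_point_offset)
except Exception as e: print(e)
E
```

```text
pics
top {'K': array([[561.70377161,   0.        , 318.06691077],
       [  0.        , 561.70377161, 240.47129919],
       [  0.        ,   0.        ,   1.        ]]), 'xyz': array([ 0.33778446, -0.05913204,  1.45283396]), 'attitude': array([-0.04178292,  0.71210038, -0.70017343,  0.03040397])}
side {'K': array([[453.66929119,   0.        , 325.0277418 ],
       [  0.        , 453.66929119, 240.87769378],
       [  0.        ,   0.        ,   1.        ]]), 'xyz': array([ 0.62912257, -0.7683289 ,  0.80106392]), 'attitude': array([-0.38000334,  0.92048844,  0.08335723, -0.03674315])}
{'clock': 0.1, 'tcp_pos': array([ 0.20129674, -0.53813677,  0.23046869]), 'orientation': array([-8.36364853e-04,  9.84035556e-01,  1.77970006e-01, -3.71328819e-05]), 'finger_gap': 0.08534422696147426}
0.0187
```

View pics/top0.png

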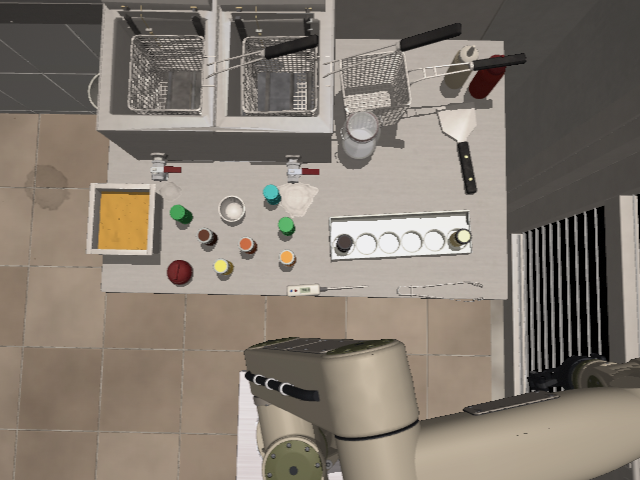

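View pics/side0.png

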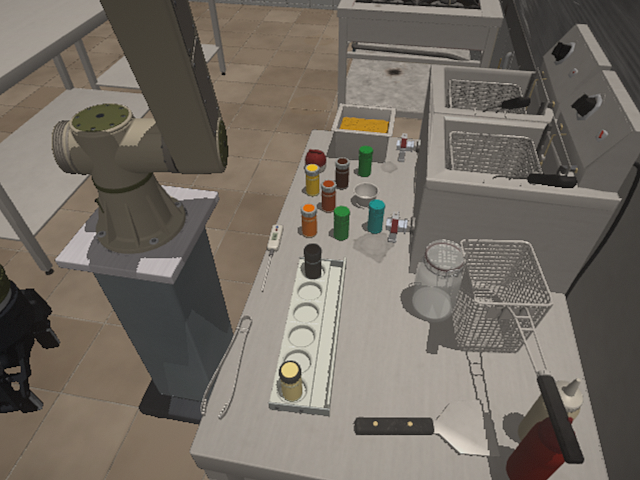

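The top view shows new oil (pale) at the right end (462,237) and waste oil at the left end (345,243). Yellow is at (222,267), orange (287,258), red-brown (247,245) and dark brown (206,237). The green and turquoise pots are decoys. The side view agrees.

```bash
cat > h.py <<'E'
import numpy as np, cv2
from workcell import *
from scipy.spatial.transform import Rotation as R
from scipy.optimize import least_squares
def rot(q): return R.from_quat(np.r_[q[1:],q[0]])
def proj(P,n):
    c=camera_info(n); p=rot(c["attitude"]).inv().apply(np.atleast_2d(P)-c["xyz"]); u=p@c["K"].T
    return u[:,:2]/u[:,2:]
a=np.linspace(0,2*np.pi,60)
def cyl(x,y,z0,z1,r=.019): return np.vstack([np.c_[x+r*np.cos(a),y+r*np.sin(a),0*a+z] for z in(z0,z1)])
def box(u): return np.r_[u.min(0),u.max(0)]
def fit(bt,bs,z0,x0):
    # boxes [l,t,w,h] from top & side; unknown x,y,top height
    def e(v):
        C=cyl(v[0],v[1],z0,v[2]); o=[]
        for n,b in(("top",bt),("side",bs)):
            B=np.r_[b[0],b[1],b[0]+b[2],b[1]+b[3]]
            o.append(box(proj(C,n))+[0,0,1,1]-B)
        return np.concatenate(o)
    r=least_squares(e,[*x0,.08],x_scale=.01,loss="soft_l1"); return r.x,e(r.x)
def ray(uv,n,z):
    c=camera_info(n); d=rot(c["attitude"]).apply(np.linalg.inv(c["K"])@[*uv,1]); return c["xyz"]+d*(z-c["xyz"][2])/d[2]
E
python3 - <<'E'
from h import *
np.set_printoptions(precision=4,suppress=True)
read_camera("top");read_camera("side")
D={n:{l:silhouettes(n,l) for l in("oil_yellow","oil_orange","oil_redbrown","oil_darkbrown","new_oil_ref","waste_oil_ref","shade_rack","dip_cup","timer","probe")} for n in("top","side")}
for n in D:
  for l in D[n]: print(n,l,[(round(d["p"],2),[int(v) for v in d["box"]]) for d in D[n][l]][:8])
import pickle; pickle.dump(D,open("D.pkl","wb"))
print(ray((222,267),"top",.084),ray((313,180),"side",.05))
E
```

```text
top oil_yellow [(0.49, [212, 256, 22, 16]), (0.43, [452, 229, 18, 14])]
top oil_orange [(0.73, [263, 186, 20, 15]), (0.64, [276, 214, 22, 20]), (0.63, [282, 249, 15, 19])]
top oil_redbrown [(0.7, [172, 204, 19, 20]), (0.58, [236, 233, 24, 22])]
top oil_darkbrown [(0.63, [195, 229, 23, 16]), (0.43, [331, 208, 141, 54])]
top new_oil_ref [(0.5, [450, 228, 17, 16])]
top waste_oil_ref [(0.6, [338, 236, 15, 14])]
top shade_rack [(0.92, [330, 210, 140, 46])]
top dip_cup [(0.56, [223, 199, 19, 22])]
top timer [(0.94, [168, 257, 24, 27])]
top probe [(0.54, [222, 195, 22, 24])]
side oil_yellow [(0.68, [305, 164, 15, 31])]
side oil_orange [(0.9, [365, 199, 18, 32]), (0.72, [298, 205, 24, 34]), (0.59, [334, 205, 17, 33])]
side oil_redbrown [(0.89, [357, 149, 15, 30]), (0.66, [319, 177, 17, 36])]
side oil_darkbrown [(0.81, [337, 158, 13, 30])]
side new_oil_ref [(0.57, [336, 159, 14, 30]), (0.56, [276, 359, 26, 43])]
side waste_oil_ref [(0.74, [302, 146, 24, 24]), (0.64, [301, 246, 21, 30])]
side shade_rack [(0.71, [269, 259, 78, 152]), (0.31, [338, 158, 11, 30])]
side dip_cup [(0.7, [354, 182, 24, 25])]
side timer [(0.61, [302, 149, 22, 21]), (0.45, [304, 244, 19, 36])]
side probe [(0.75, [267, 225, 16, 30]), (0.58, [338, 158, 10, 30]), (0.44, [299, 204, 20, 37])]
[0.4089 0.1979 0.084 ] [0.4163 0.189  0.05  ]
```

```bash
cat > q.py <<'E'
from h import *
import pickle
np.set_printoptions(precision=4,suppress=True)
D=pickle.load(open("D.pkl","rb"))
I={n:cv2.imread(f"pics/{n}0.png") for n in("top","side")}
sel={"oil_yellow":(0,0),"oil_orange":(2,1),"oil_redbrown":(1,1),"oil_darkbrown":(0,0)}
def draw(im,n,pts,o,s,col):
    for p in pts: cv2.polylines(im,[np.int32(((proj(p,n)+.5-o)*s)*16)],True,col,1,cv2.LINE_AA,4)
if __name__=="__main__":
    T={}
    for l,(i,j) in sel.items():
        bt,bs=D["top"][l][i]["box"],D["side"][l][j]["box"]
        x,e=fit(bt,bs,0,ray((bt[0]+bt[2]/2,bt[1]+bt[3]/2),"top",.06)[:2]); T[l]=x; print(l,x,e.round(1))
    pickle.dump(T,open("T.pkl","wb"))
    # rack: corners of the white face
    m=D["top"]["shade_rack"][0]["pixels"].astype(np.uint8); r=cv2.minAreaRect(cv2.findNonZero(m)); b=cv2.boxPoints(r)
    print([ray(p,"top",.024)[:2] for p in b])
    out=[]
    for n,o,w,s in(("top",(165,180),(140,105),5),("side",(290,140),(110,110),5)):
        im=cv2.resize(I[n][o[1]:o[1]+w[1],o[0]:o[0]+w[0]],None,fx=s,fy=s,interpolation=cv2.INTER_CUBIC)
        for x in T.values(): draw(im,n,[cyl(*x[:2],0,.084)[:60],cyl(*x[:2],.084,.084)[:60]],np.array(o),s,(255,0,255))
        cv2.imwrite(f"pics/ov_{n}.png",im)
E
python3 q.py
```

```text
oil_yellow [0.4147 0.203  0.0784] [ 0.3  0.1 -0.4  1.8  0.7 -0.1  0.5  0.7]
oil_orange [0.4362 0.0351 0.0765] [-1.1  0.5  1.  -0.5  2.2 -0.  -4.7  0.1]
oil_redbrown [0.4665 0.1375 0.0896] [ 2.9  2.1 -0.6 -0.9  0.8 -0.4 -0.3 -0.3]
oil_darkbrown [0.4878 0.2478 0.0734] [ 0.5 -2.1 -0.6  0.3 -1.8  0.   0.1 -0.1]
[array([ 0.5474, -0.0605]), array([ 0.5714, -0.4229]), array([ 0.4575, -0.4274]), array([ 0.4335, -0.0679])]
```

View pics/ov_top.png

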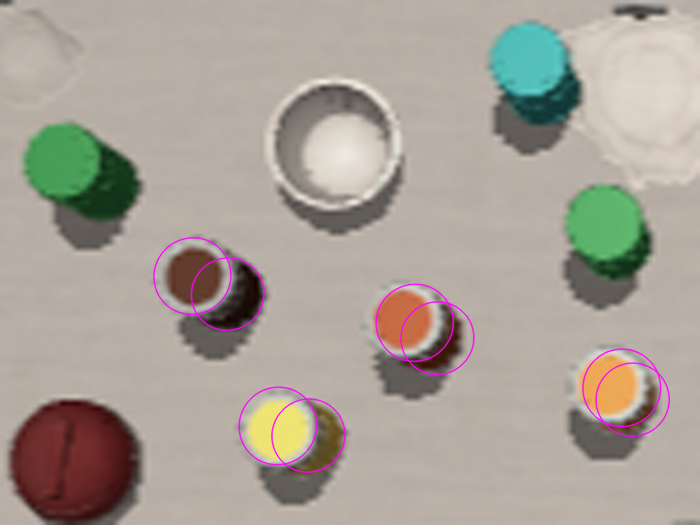

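View pics/ov_side.png

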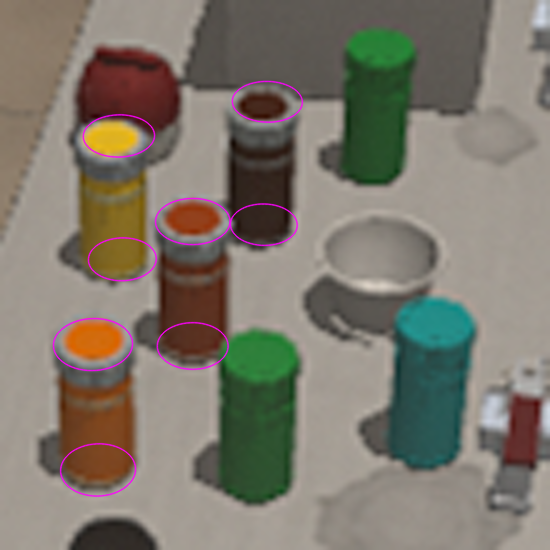

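```bash
cat > m.py <<'E'
from q import *
def win(n,crop,o,tol=28):
    s=(int(crop[0]/5+o[0]),int(crop[1]/5+o[1])); m=np.zeros((482,642),np.uint8)
    cv2.floodFill(I[n].copy(),m,s,0,(tol,)*3,(tol,)*3,4|cv2.FLOODFILL_FIXED_RANGE|cv2.FLOODFILL_MASK_ONLY|(255<<8))
    M=cv2.moments(m[1:-1,1:-1],True); return np.array([M["m10"],M["m01"]])/M["m00"],M["m00"]
def tri(ut,us):
    f=lambda X:np.r_[proj(X,"top")[0]-ut,proj(X,"side")[0]-us]
    r=least_squares(f,[.45,.1,.08],x_scale=.01); return r.x,r.fun
S={"oil_yellow":((279,430),(113,138)),"oil_orange":((610,385),(92,341)),"oil_redbrown":((405,320),(192,216)),"oil_darkbrown":((195,275),(264,106))}
P={}
for l,(a_,b_) in S.items():
    ut,nt=win("top",a_,(165,180)); us,ns=win("side",b_,(290,140)); x,e=tri(ut,us); P[l]=x
    print(l,x,e.round(2),ut,nt,us,ns)
pickle.dump(P,open("P.pkl","wb"))
# rack: fit outline with bright mask
g=I["top"][195:275,320:480].min(2); print(np.percentile(g,[5,25,50,75,95]))
im=cv2.resize(I["top"][195:270,320:480],None,fx=5,fy=5,interpolation=cv2.INTER_CUBIC); cv2.imwrite("pics/rack_t.png",im)
im=cv2.resize(I["side"][235:425,255:360],None,fx=3,fy=3,interpolation=cv2.INTER_CUBIC); cv2.imwrite("pics/rack_s.png",im)
E
python3 m.py
```

```text
oil_yellow [0.4115 0.2032 0.0809] [ 0.15  0.51  0.58 -0.09] [219.9515 265.4757] 103.0 [311.4651 167.4419] 43.0
oil_orange [0.4365 0.0415 0.0807] [ 0.09  0.29  0.3  -0.05] [286.1354 256.625 ] 96.0 [308.4068 207.6271] 59.0
oil_redbrown [0.4671 0.1429 0.081 ] [ 0.13  0.51  0.54 -0.09] [245.1889 243.3111] 90.0 [328.     183.4038] 52.0
oil_darkbrown [0.4866 0.2472 0.0807] [ 0.08  0.34  0.38 -0.06] [203.3444 234.9   ] 90.0 [342.     160.8974] 39.0
[ 85. 165. 167. 235. 239.]
```

View pics/rack_t.png

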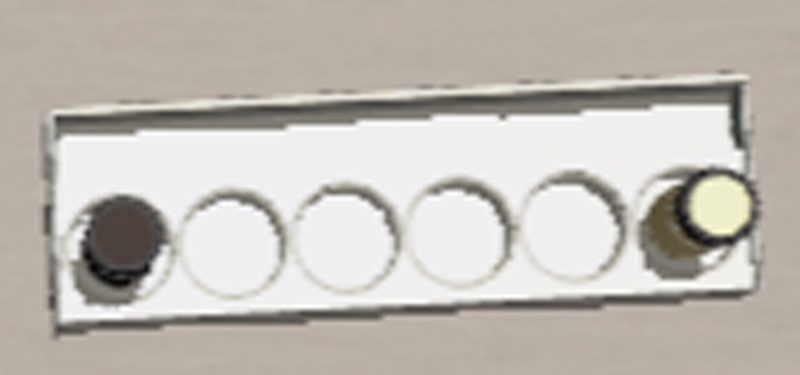

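View pics/rack_s.png

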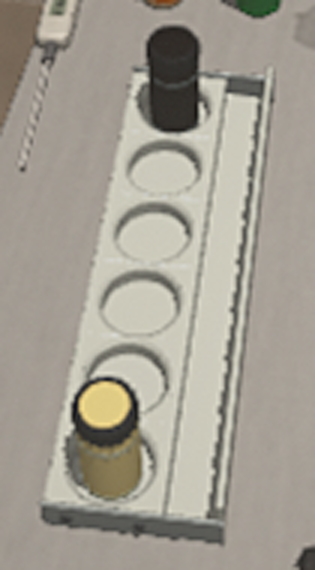

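The crops show four clean pockets at crop pixels (232..572, 243..226) in the top view, with the references in the end pockets. I'll fit the rack pose from the pocket centres in both views and check it with an overlay.

```bash
cat > rk.py <<'E'
from q import *
ct=np.array([(232,243),(347,238),(459,232),(572,226)])/5+[320,195]-.5
cs=np.array([(164,169),(153,234),(141,304),(128,378)])/3+[255,235]-.5
yy=np.array([87,29,-29,-87])/1000
def W(v,P): c,s=np.cos(v[2]),np.sin(v[2]); P=np.atleast_2d(P); return np.c_[v[0]+c*P[:,0]-s*P[:,1],v[1]+s*P[:,0]+c*P[:,1],P[:,2]+v[3]]
L=np.c_[0*yy,yy,0*yy]
f=lambda v:np.r_[(proj(W(v,L),"top")-ct).ravel(),(proj(W(v,L),"side")-cs).ravel()]
r=least_squares(f,[.5,-.24,0,.024],x_scale=.01); v=r.x
print(v,r.fun.reshape(-1,2).round(1).tolist())
print(W(v,L)); pickle.dump(v,open("R.pkl","wb"))
o=[]
for n,of,w,s in(("top",(320,195),(160,75),4),("side",(255,235),(105,190),3)):
    im=cv2.resize(I[n][of[1]:of[1]+w[1],of[0]:of[0]+w[0]],None,fx=s,fy=s,interpolation=cv2.INTER_CUBIC)
    for y in yy: draw(im,n,[W(v,np.c_[.029*np.cos(a),y+.029*np.sin(a),0*a])],np.array(of),s,(255,0,255))
    draw(im,n,[W(v,[(-.038,-.179,0),(-.038,.179,0),(.072,.179,0),(.072,-.179,0)])],np.array(of),s,(0,160,0)); o.append(im)
out=np.zeros((570,640+315,3),np.uint8); out[:300,:640]=o[0]; out[:,640:]=o[1]; cv2.imwrite("pics/rk.png",cv2.resize(out,(800,478)))
E
python3 rk.py
```

```text
[ 0.4847 -0.2451  0.0697  0.0161] [[0.3, 0.5], [-0.1, 0.3], [0.1, 0.3], [0.1, 0.3], [0.4, -0.1], [0.4, -0.3], [0.3, -0.3], [0.2, 0.6]]
[[ 0.4787 -0.1584  0.0161]
 [ 0.4827 -0.2162  0.0161]
 [ 0.4868 -0.2741  0.0161]
 [ 0.4908 -0.3319  0.0161]]
```

View pics/rk.png

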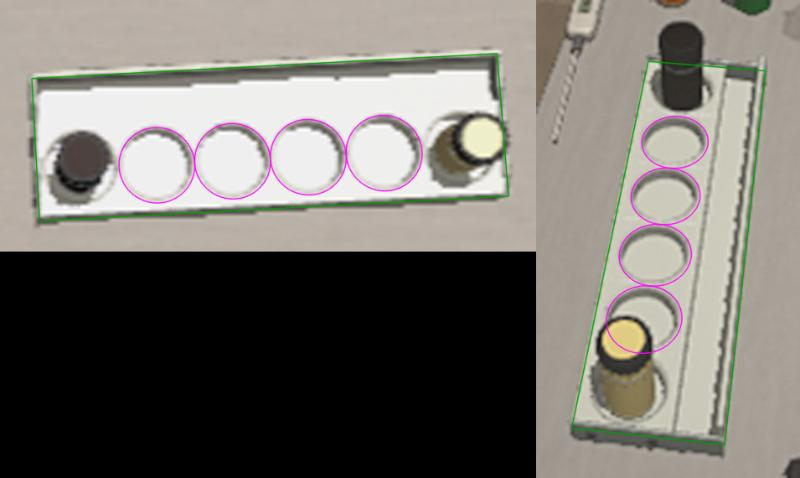

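```bash
cat > g.py <<'E'
from q import *
import sys
sys_v=pickle.load(open("R.pkl","rb"))
P=pickle.load(open("P.pkl","rb"))
from scipy.optimize import least_squares
def shift(t):   # world TCP target -> cm in tool axes
    s=get_state(); return (rot(s["orientation"]).inv().apply(np.array(t)-s["tcp_pos"])*100).round(2)
E
sed -i 's/^r=least_squares.*/g_=lambda u:f([*u,.021]); r=least_squares(g_,[.485,-.245,.07],x_scale=.01); v=np.r_[r.x,.021]/' rk.py
python3 rk.py; python3 - <<'E'
from g import *
v=sys_v; yaw=np.pi/2+v[2]
q=R.from_matrix(np.array([[np.cos(yaw),np.sin(yaw),0],[np.sin(yaw),-np.cos(yaw),0],[0,0,-1]]).T.T)
s=get_state(); A=rot(s["orientation"])
print("turn deg",np.degrees((A.inv()*q).as_rotvec()).round(2), "shift to above yellow", shift([*P["oil_yellow"][:2],.2]))
E
```

```text
[ 0.485  -0.2465  0.0704  0.021 ] [[1.0, 0.3], [0.6, 0.1], [0.9, 0.0], [1.0, 0.0], [0.3, -1.0], [0.3, -1.2], [0.2, -1.1], [0.1, -0.1]]
[[ 0.4789 -0.1597  0.021 ]
 [ 0.4829 -0.2176  0.021 ]
 [ 0.487  -0.2754  0.021 ]
 [ 0.4911 -0.3333  0.021 ]]
turn deg [ -0.    -0.   -73.53] shift to above yellow [ 45.66 -62.12   3.13]
```

>>> send_rows(series=[3.6,-2.3,0,0,0,-7,0.75,7.2,-4.5,0,0,0,-14,0.75,10.8,-6.8,1,0,0,-21,0.75,14.4,-9,1,0,0,-28,0.75,18,-11.3,2,0,0,-35,0.75,21.6,-13.5,2,0,0,-42,0.75,25.2,-15.8,3,0,0,-49,0.75,28.8,-18,3,0,0,-56,0.75,32.4,-20.3,3,0,0,-63,0.75,36.2,-22.6,3,0,0,-70,0.75], newtons=30)

```text
clock: 2.03
tcp_pos: [0.454, -0.2084, 0.2013]
orientation: [0.0, 0.702, 0.712, -0.0]
wrist_force: [-0.2, -0.9, -0.5]
finger_gap: 0.0638
```

>>> send_rows(series=[0,0,0,0,0,-3.53,0.75,0,0,0,0,0,-3.53,0.75,0,0,0,0,0,-3.53,0.75])

```text
clock: 2.28
tcp_pos: [0.4534, -0.21, 0.2013]
orientation: [0.0, 0.682, 0.731, -0.0]
wrist_force: [-0.7, -0.2, 0.3]
finger_gap: 0.0642
```

```bash
python3 - <<'E'
from g import *
s=get_state(); print(s["clock"],s["tcp_pos"],s["orientation"],s["finger_gap"],s["joint_pos"])
print((rot(s["orientation"]).as_matrix()))
for l in P: print(l,shift([*P[l][:2],.031]))
v=sys_v
for n,y in zip("db rb or ye".split(),(87,29,-29,-87)):
    c=v[:2]+np.array([-np.sin(v[2]),np.cos(v[2])])*y/1000; print(n,c,shift([*c,.039]))
E
```

```text
2.2833 [ 0.4534 -0.21    0.2013] [ 0.      0.6821  0.7313 -0.0002] 0.06422837453684246 [-0.5943  0.1796 -0.2031  1.188  -0.0005  0.9068]
[[-0.0696  0.9976 -0.0002]
 [ 0.9976  0.0696 -0.0004]
 [-0.0004 -0.0003 -1.    ]]
oil_yellow [41.52 -1.3  17.01]
oil_orange [25.22  0.06 17.02]
oil_redbrown [35.12  3.82 17.02]
oil_darkbrown [45.38  6.5  17.01]
db [ 0.4789 -0.1597] [ 4.85  2.89 16.23]
rb [ 0.4829 -0.2176] [-0.95  2.9  16.23]
or [ 0.487  -0.2754] [-6.75  2.9  16.23]
ye [ 0.4911 -0.3333] [-12.55   2.91  16.23]
```

>>> send_rows(series=[3,0,0,0,0,0,0.75,7,0,0,0,0,0,0.75,11,0,0,0,0,0,0.75,15,0.1,0,0,0,0,0.75,19,0.1,0,0,0,0,0.75,23,0.1,0,0,0,0,0.75,25.2,0.1,1,0,0,0,0.75,25.2,0.1,4,0,0,0,0.75,25.2,0.1,7,0,0,0,0.75,25.2,0.1,8,0,0,0,0.75])

```text
clock: 3.12
tcp_pos: [0.4343, 0.0403, 0.1181]
orientation: [-0.001, 0.683, 0.73, -0.001]
wrist_force: [-0.6, 0.0, 0.5]
finger_gap: 0.0645
```

```bash
python3 - <<'E'
from g import *
cv2.imwrite("pics/a.png",read_camera("top"));im=read_camera("side")
cv2.imwrite("pics/a.png",cv2.resize(im[100:290,260:420],None,fx=3,fy=3,interpolation=cv2.INTER_CUBIC)); print(shift([*P["oil_orange"][:2],.026]))
E
```

```text
[0.14 0.24 9.33]
```

View pics/a.png

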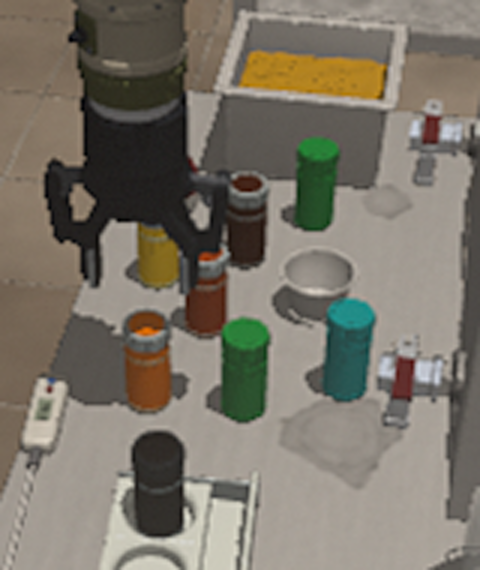

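The gripper hangs centred above the orange pot at (148,330) in the crop. The green decoy stands just beyond it along the jaw axis, so I'm checking that gap first.

```bash
python3 - <<'E'
from m import *
ut,n=win("top",(605,222),(165,180),40); us,k=win("side",(258,352),(290,140),40); print(tri(ut,us),n,k)
E
```

```text
oil_yellow [0.4115 0.2032 0.0809] [ 0.15  0.51  0.58 -0.09] [219.9515 265.4757] 103.0 [311.4651 167.4419] 43.0
oil_orange [0.4365 0.0415 0.0807] [ 0.09  0.29  0.3  -0.05] [286.1354 256.625 ] 96.0 [308.4068 207.6271] 59.0
oil_redbrown [0.4671 0.1429 0.081 ] [ 0.13  0.51  0.54 -0.09] [245.1889 243.3111] 90.0 [328.     183.4038] 52.0
oil_darkbrown [0.4866 0.2472 0.0807] [ 0.08  0.34  0.38 -0.06] [203.3444 234.9   ] 90.0 [342.     160.8974] 39.0
[ 85. 165. 167. 235. 239.]
(array([0.5171, 0.0455, 0.0787]), array([ 0.1262,  0.4992,  0.4946, -0.0818])) 179.0 131.0
```

>>> send_rows(series=[0.1,0.2,1.5,0,0,0,0.7,0.1,0.2,3.5,0,0,0,0.7,0.1,0.2,5.5,0,0,0,0.7,0.1,0.2,7.3,0,0,0,0.7,0.1,0.2,8.5,0,0,0,0.7,0.1,0.2,9.2,0,0,0,0.7,0.1,0.2,9.2,0,0,0,0.7])

```text
clock: 3.8
tcp_pos: [0.44, 0.0409, 0.0308]
orientation: [0.001, 0.683, 0.73, 0.001]
wrist_force: [-3.9, -1.1, 8.0]
finger_gap: 0.0596
```

>>> send_rows(series=[0,0,0,0,0,0,0.55,0,0,0,0,0,0,0.45,0,0,0,0,0,0,0.35,0,0,0,0,0,0,0.2,0,0,0,0,0,0,0.2,0,0,0,0,0,0,0.2])

```text
clock: 4.3
tcp_pos: [0.4396, 0.0414, 0.0305]
orientation: [0.001, 0.682, 0.731, 0.0]
wrist_force: [-1.3, -2.2, 7.2]
finger_gap: 0.0368
```

```bash
python3 - <<'E'
from g import *
im=read_camera("side")
cv2.imwrite("pics/b.png",cv2.resize(im[160:280,260:400],None,fx=5,fy=5,interpolation=cv2.INTER_CUBIC)); s=get_state();print(s["tcp_pos"],s["wrist_force"],s["ft_torque"],s["joint_pos"])
E
```

```text
[0.4396 0.0414 0.0305] [-1.8364 -1.4868  7.418 ] [-0.3193  0.3152 -0.0127] [-0.0876  0.2293 -0.6079  0.7315 -0.0011  1.4142]
```

View pics/b.png

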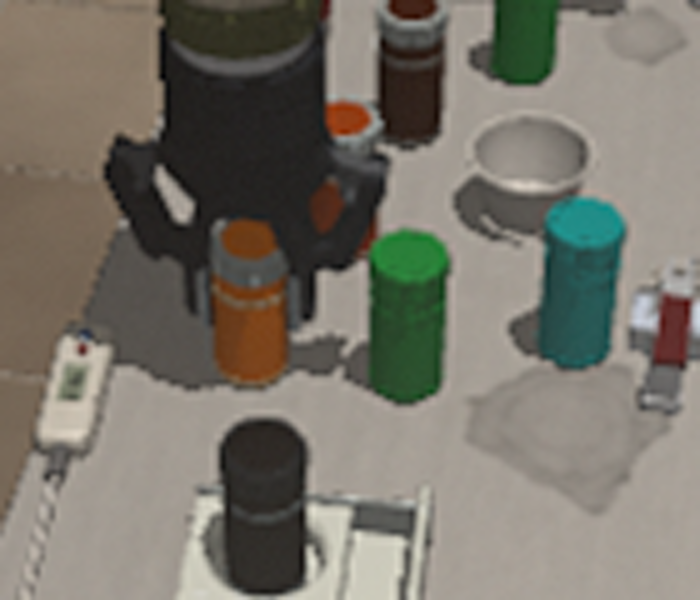

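>>> send_rows(series=[0,0,-0.3,0,0,0,0.2,0,0,-1,0,0,0,0.2,0,0,-2,0,0,0,0.2,0,0,-3,0,0,0,0.2,0,0,-3,0,0,0,0.2,0,0,-3,0,0,0,0.2])

```text
clock: 4.85
tcp_pos: [0.4392, 0.0421, 0.0599]
orientation: [0.001, 0.682, 0.731, 0.001]
wrist_force: [-1.1, 1.0, -1.8]
finger_gap: 0.0372
```

>>> send_rows(series=[0,0,-2,0,0,0,0.2,0,0,-5,0,0,0,0.2,0,0,-8,0,0,0,0.2,-2,0.5,-9,0,0,0,0.2,-5,1,-9,0,0,0,0.2,-9,1.5,-9,0,0,0,0.2,-13,2,-9,0,0,0,0.2,-17,2.5,-9,0,0,0,0.2,-21,2.5,-9,0,0,0,0.2,-25,2.5,-9,0,0,0,0.2])

```text
clock: 5.68
tcp_pos: [0.4807, -0.2072, 0.1485]
orientation: [-0.0, 0.682, 0.732, -0.0]
wrist_force: [1.0, 0.2, -1.7]
finger_gap: 0.0369
```

>>> send_rows(series=[-3.5,0,0,0,0,0,0.2,-6,0,0,0,0,0,0.2,-7,0,0,0,0,0,0.2,-7,0,0,0,0,0,0.2,-7,0,0,0,0,0,0.2])

```text
clock: 6.1
tcp_pos: [0.4853, -0.2746, 0.1484]
orientation: [-0.001, 0.682, 0.731, 0.0]
wrist_force: [-0.2, 0.4, -1.9]
finger_gap: 0.0369
```

```bash
cat > pk.py <<'E'
from g import *
v=sys_v; s=get_state(); print(s["clock"],s["tcp_pos"],s["wrist_force"])
for n,y in zip("db rb or ye".split(),(87,29,-29,-87)):
    c=v[:2]+np.array([-np.sin(v[2]),np.cos(v[2])])*y/1000; print(n,c,shift([*c,.040]))
for l in P: print(l,shift([*P[l][:2],.035]))
E
python3 pk.py
```

```text
6.1 [ 0.4853 -0.2746  0.1484] [-0.1952  0.4189 -1.8578]
db [ 0.4789 -0.1597] [11.48  0.18 10.86]
rb [ 0.4829 -0.2176] [ 5.68  0.18 10.85]
or [ 0.487  -0.2754] [-0.12  0.19 10.84]
ye [ 0.4911 -0.3333] [-5.92  0.19 10.82]
oil_yellow [48.15 -4.02 11.44]
oil_orange [31.85 -2.66 11.4 ]
oil_redbrown [41.75  1.1  11.42]
oil_darkbrown [52.02  3.78 11.43]
```

>>> send_rows(series=[-0.1,0.3,2,0,0,0,0.2,-0.1,0.3,4.5,0,0,0,0.2,-0.1,0.3,6.5,0,0,0,0.2,-0.1,0.3,7.8,0,0,0,0.2,-0.1,0.3,8.2,0,0,0,0.2,-0.1,0.3,8.2,0,0,0,0.2])

```text
clock: 6.6
tcp_pos: [0.4881, -0.2735, 0.0662]
orientation: [-0.002, 0.681, 0.732, -0.0]
wrist_force: [-0.5, -0.1, -1.1]
finger_gap: 0.0371
```

```bash
python3 pk.py; python3 - <<'E'
from g import *
s=get_state()
im=read_camera("side")[220:430,240:380]; im=cv2.resize(im,None,fx=4,fy=4,interpolation=cv2.INTER_CUBIC)[:600]
cv2.imwrite("pics/c.png",im)
E
```

```text
6.6 [ 0.4881 -0.2735  0.0662] [-0.4932 -0.0819 -1.0883]
db [ 0.4789 -0.1597] [11.4  -0.09  2.65]
rb [ 0.4829 -0.2176] [ 5.6  -0.1   2.63]
or [ 0.487  -0.2754] [-0.2  -0.11  2.62]
ye [ 0.4911 -0.3333] [-6.   -0.13  2.6 ]
oil_yellow [48.09 -4.18  3.25]
oil_orange [31.78 -2.86  3.2 ]
oil_redbrown [41.67  0.92  3.22]
oil_darkbrown [51.93  3.63  3.24]
```

View pics/c.png

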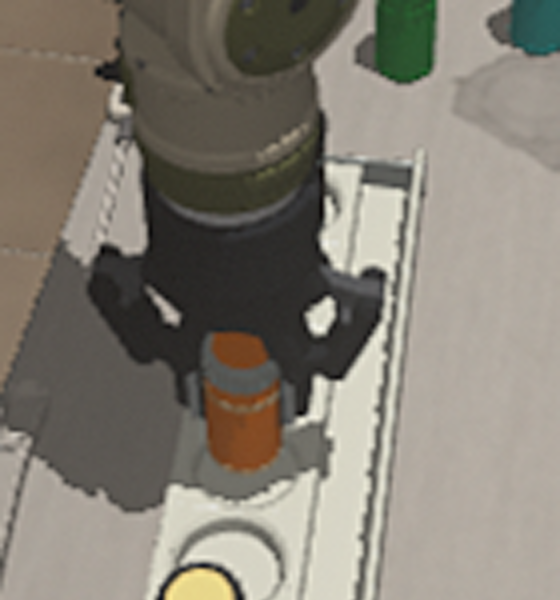

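The orange pot is held upright above its pocket and looks centred, so I'm lowering it.

>>> send_rows(series=[-0.1,-0.1,0.7,0,0,0,0.2,-0.1,-0.1,1.4,0,0,0,0.2,-0.1,-0.1,2.0,0,0,0,0.2,-0.1,-0.1,2.3,0,0,0,0.2,-0.1,-0.1,2.5,0,0,0,0.2,-0.1,-0.1,2.6,0,0,0,0.2,-0.1,-0.1,2.7,0,0,0,0.2,-0.1,-0.1,2.7,0,0,0,0.2])

```text
clock: 7.32
tcp_pos: [0.4881, -0.2772, 0.0402]
orientation: [0.0, 0.682, 0.731, -0.0]
wrist_force: [0.4, 0.5, -2.4]
finger_gap: 0.0372
```

>>> send_rows(series=[0,0,0.1,0,0,0,0.2,0,0,0.15,0,0,0,0.2,0,0,0.2,0,0,0,0.2,0,0,0.2,0,0,0,0.2])

```text
clock: 7.65
tcp_pos: [0.4882, -0.2772, 0.0387]
orientation: [0.0, 0.682, 0.732, -0.0]
wrist_force: [-0.0, -0.0, 0.4]
finger_gap: 0.0372
```

>>> send_rows(series=[0,0,0,0,0,0,0.45,0,0,0,0,0,0,0.5,0,0,0,0,0,0,0.6,0,0,0,0,0,0,0.65,0,0,-1,0,0,0,0.65,0,0,-3,0,0,0,0.65,0,0,-6,0,0,0,0.65,0,0,-9,0,0,0,0.65,0,0,-12,0,0,0,0.65,0,0,-13,0,0,0,0.65])

```text
clock: 8.48
tcp_pos: [0.49, -0.2785, 0.174]
orientation: [0.004, 0.682, 0.732, 0.0]
wrist_force: [1.1, -0.7, 0.6]
finger_gap: 0.0554
```

```bash
python3 pk.py
```

```text
8.4833 [ 0.49   -0.2785  0.174 ] [ 1.0837 -0.6965  0.568 ]
db [ 0.4789 -0.1597] [11.99 -0.35 13.34]
rb [ 0.4829 -0.2176] [ 6.19 -0.35 13.37]
or [ 0.487  -0.2754] [ 0.39 -0.35 13.4 ]
ye [ 0.4911 -0.3333] [-5.41 -0.35 13.42]
oil_yellow [48.67 -4.51 13.63]
oil_orange [32.37 -3.16 13.72]
oil_redbrown [42.27  0.6  13.69]
oil_darkbrown [52.53  3.29 13.65]
```

>>> send_rows(series=[3,0.1,0,0,0,0,0.7,7,0.2,0,0,0,0,0.7,11,0.3,0,0,0,0,0.7,15,0.4,0,0,0,0,0.7,19,0.5,0,0,0,0,0.7,23,0.6,0,0,0,0,0.7,27,0.7,0,0,0,0,0.7,31,0.8,0,0,0,0,0.7,35,0.9,0,0,0,0,0.7,39,0.9,0,0,0,0,0.7])

```text
clock: 9.32
tcp_pos: [0.4693, 0.1145, 0.1688]
orientation: [0.0, 0.682, 0.731, 0.0]
wrist_force: [1.1, -0.2, -0.7]
finger_gap: 0.0598
```

>>> send_rows(series=[2,0,0,0,0,0,0.7,3,0,0,0,0,0,0.7,3,0,2,0,0,0,0.7,3,0,4,0,0,0,0.7,3,0,5,0,0,0,0.7,3,0,5,0,0,0,0.7,3,0,5,0,0,0,0.7])

```text
clock: 9.9
tcp_pos: [0.4672, 0.1418, 0.1182]
orientation: [-0.0, 0.682, 0.731, -0.001]
wrist_force: [0.6, -0.6, -0.1]
finger_gap: 0.06
```

```bash
python3 pk.py | grep -v oil_[yo]
```

```text
9.9 [0.4672 0.1418 0.1182] [ 0.595  -0.6216 -0.1079]
db [ 0.4789 -0.1597] [-30.16  -0.92   7.83]
rb [ 0.4829 -0.2176] [-35.96  -0.91   7.83]
or [ 0.487  -0.2754] [-41.76  -0.91   7.83]
ye [ 0.4911 -0.3333] [-47.56  -0.9    7.83]
oil_redbrown [ 0.11 -0.    8.32]
oil_darkbrown [10.37  2.68  8.31]
```

>>> send_rows(series=[0.1,0.1,1.5,0,0,0,0.7,0.1,0.1,3.5,0,0,0,0.7,0.1,0.1,5.5,0,0,0,0.7,0.1,0.1,7,0,0,0,0.7,0.1,0.1,7.9,0,0,0,0.7,0.1,0.1,8.2,0,0,0,0.7,0.1,0.1,8.3,0,0,0,0.7,0.1,0.1,8.3,0,0,0,0.7])

```text
clock: 10.57
tcp_pos: [0.4693, 0.1435, 0.0361]
orientation: [0.0, 0.682, 0.731, 0.0]
wrist_force: [-0.1, 0.7, -0.3]
finger_gap: 0.0596
```

>>> send_rows(series=[0,0,0,0,0,0,0.6,0,0,0,0,0,0,0.55,0,0,0,0,0,0,0.5,0,0,0,0,0,0,0.45,0,0,0,0,0,0,0.35,0,0,0,0,0,0,0.2,0,0,0,0,0,0,0.2])

```text
clock: 11.15
tcp_pos: [0.4684, 0.1436, 0.0357]
orientation: [0.0, 0.682, 0.732, 0.0]
wrist_force: [-2.7, -0.1, 6.0]
finger_gap: 0.0373
```

>>> send_rows(series=[0,0,-1,0,0,0,0.2,0,0,-3,0,0,0,0.2,0,0,-6,0,0,0,0.2,0,0,-9,0,0,0,0.2,-2,0,-12,0,0,0,0.2,-5,-0.2,-12,0,0,0,0.2,-9,-0.4,-12,0,0,0,0.2,-13,-0.6,-12,0,0,0,0.2,-17,-0.8,-12,0,0,0,0.2,-21,-0.9,-12,0,0,0,0.2])

```text
clock: 11.98
tcp_pos: [0.4739, -0.0682, 0.156]
orientation: [0.0, 0.682, 0.732, 0.0]
wrist_force: [1.7, 1.1, -1.3]
finger_gap: 0.0371
```

>>> send_rows(series=[-4,0,0,0,0,0,0.2,-8,0,0,0,0,0,0.2,-12,0,0,0,0,0,0.2,-14.5,0,0,0,0,0,0.2,-15.1,0,0,0,0,0,0.2,-15.1,0,3,0,0,0,0.2,-15.1,0,6,0,0,0,0.2,-15.1,0,7.5,0,0,0,0.2,-15.1,0,8,0,0,0,0.2,-15.1,0,8,0,0,0,0.2])

```text
clock: 12.82
tcp_pos: [0.4838, -0.216, 0.0741]
orientation: [-0.002, 0.682, 0.732, -0.0]
wrist_force: [0.3, -0.6, -0.8]
finger_gap: 0.0368
```

```bash
python3 pk.py | grep -v oil_[yo]
```

```text
12.8167 [ 0.4838 -0.216   0.0741] [ 0.3427 -0.5924 -0.7839]
db [ 0.4789 -0.1597] [ 5.64 -0.08  3.43]
rb [ 0.4829 -0.2176] [-0.16 -0.09  3.41]
or [ 0.487  -0.2754] [-5.96 -0.09  3.4 ]
ye [ 0.4911 -0.3333] [-11.76  -0.09   3.39]
oil_redbrown [35.92  0.88  3.98]
oil_darkbrown [46.17  3.57  4.  ]
```

>>> send_rows(series=[0,0,0.8,0,0,0,0.2,0,0,1.6,0,0,0,0.2,0,0,2.2,0,0,0,0.2,0,0,2.6,0,0,0,0.2,0,0,2.8,0,0,0,0.2,0,0,2.9,0,0,0,0.2,0,0,3.0,0,0,0,0.2,0,0,3.05,0,0,0,0.2,0,0,3.1,0,0,0,0.2,0,0,3.1,0,0,0,0.2])

```text
clock: 13.65
tcp_pos: [0.485, -0.2173, 0.0444]
orientation: [0.0, 0.682, 0.732, 0.0]
wrist_force: [0.7, -0.8, -1.8]
finger_gap: 0.0373
```

>>> send_rows(series=[0,0,0.05,0,0,0,0.2,0,0,0.1,0,0,0,0.2,0,0,0.15,0,0,0,0.2,0,0,0.15,0,0,0,0.2])

```text
clock: 13.98
tcp_pos: [0.485, -0.2174, 0.0437]
orientation: [0.0, 0.682, 0.732, -0.0]
wrist_force: [-2.1, 1.4, 5.6]
finger_gap: 0.0374
```

>>> send_rows(series=[0,0,0,0,0,0,0.45,0,0,0,0,0,0,0.5,0,0,0,0,0,0,0.6,0,0,0,0,0,0,0.65,0,0,-1,0,0,0,0.65,0,0,-3,0,0,0,0.65,0,0,-6,0,0,0,0.65,0,0,-9,0,0,0,0.65,0,0,-12,0,0,0,0.65,0,0,-12.5,0,0,0,0.65])

```text
clock: 14.82
tcp_pos: [0.4874, -0.2187, 0.174]
orientation: [0.004, 0.682, 0.732, 0.001]
wrist_force: [0.7, -1.7, 1.1]
finger_gap: 0.0553
```

>>> send_rows(series=[3,0.3,0,0,0,0,0.7,7,0.7,0,0,0,0,0.7,11,1.1,0,0,0,0,0.7,15,1.5,0,0,0,0,0.7,19,1.9,0,0,0,0,0.7,23,2.3,0,0,0,0,0.7,27,2.7,0,0,0,0,0.7,31,3.1,0,0,0,0,0.7,35,3.4,0,0,0,0,0.7,39,3.5,0,0,0,0,0.7])

```text
clock: 15.65
tcp_pos: [0.4923, 0.1764, 0.1682]
orientation: [0.0, 0.682, 0.732, 0.0]
wrist_force: [-0.3, -0.6, -1.1]
finger_gap: 0.0598
```

>>> send_rows(series=[4,0,0,0,0,0,0.7,7,0,0,0,0,0,0.7,7.4,0,1,0,0,0,0.7,7.4,0,3,0,0,0,0.7,7.4,0,5,0,0,0,0.7,7.4,0,5,0,0,0,0.7,7.4,0,5,0,0,0,0.7])

```text
clock: 16.23
tcp_pos: [0.486, 0.2473, 0.1168]
orientation: [-0.001, 0.682, 0.731, -0.002]
wrist_force: [0.1, -0.2, 0.1]
finger_gap: 0.0599
```

```bash
python3 pk.py
```

```text
16.2333 [0.486  0.2473 0.1168] [ 0.1066 -0.203   0.0533]
db [ 0.4789 -0.1597] [-40.54  -3.53   7.74]
rb [ 0.4829 -0.2176] [-46.34  -3.53   7.74]
or [ 0.487  -0.2754] [-52.14  -3.52   7.75]
ye [ 0.4911 -0.3333] [-57.94  -3.52   7.75]
oil_yellow [-3.87 -7.71  8.21]
oil_orange [-20.17  -6.35   8.22]
oil_redbrown [-10.27  -2.59   8.2 ]
oil_darkbrown [-0.01  0.09  8.18]
```

>>> send_rows(series=[0,0.1,1.5,0,0,0,0.7,0,0.1,3.5,0,0,0,0.7,0,0.1,5.5,0,0,0,0.7,0,0.1,7,0,0,0,0.7,0,0.1,7.9,0,0,0,0.7,0,0.1,8.2,0,0,0,0.7,0,0.1,8.3,0,0,0,0.7,0,0.1,8.3,0,0,0,0.7])

```text
clock: 16.9
tcp_pos: [0.489, 0.2483, 0.0358]
orientation: [0.0, 0.682, 0.731, 0.001]
wrist_force: [-0.1, 0.1, -0.1]
finger_gap: 0.0599
```

>>> send_rows(series=[0,0,0,0,0,0,0.6,0,0,0,0,0,0,0.55,0,0,0,0,0,0,0.5,0,0,0,0,0,0,0.45,0,0,0,0,0,0,0.35,0,0,0,0,0,0,0.2,0,0,0,0,0,0,0.2])

```text
clock: 17.48
tcp_pos: [0.488, 0.2483, 0.0353]
orientation: [-0.0, 0.682, 0.732, 0.0]
wrist_force: [-1.5, -0.8, 6.3]
finger_gap: 0.0372
```

>>> send_rows(series=[0,0,-1,0,0,0,0.2,0,0,-3,0,0,0,0.2,0,0,-6,0,0,0,0.2,0,0,-9,0,0,0,0.2,-2,-0.2,-12,0,0,0,0.2,-5,-0.5,-12,0,0,0,0.2,-9,-0.9,-12,0,0,0,0.2,-13,-1.3,-12,0,0,0,0.2,-17,-1.7,-12,0,0,0,0.2,-21,-2.1,-12,0,0,0,0.2])

```text
clock: 18.32
tcp_pos: [0.4817, 0.0356, 0.1554]
orientation: [0.001, 0.682, 0.732, 0.0]
wrist_force: [1.2, -0.4, -1.1]
finger_gap: 0.0376
```

>>> send_rows(series=[-4,-0.4,0,0,0,0,0.2,-8,-0.8,0,0,0,0,0.2,-12,-1.2,0,0,0,0,0.2,-16,-1.5,0,0,0,0,0.2,-18.5,-1.5,0,0,0,0,0.2,-19.6,-1.5,0,0,0,0,0.2,-19.6,-1.5,0,0,0,0,0.2,-19.6,-1.5,3,0,0,0,0.2,-19.6,-1.5,6,0,0,0,0.2,-19.6,-1.5,7,0,0,0,0.2])

```text
clock: 19.15
tcp_pos: [0.4785, -0.157, 0.0816]
orientation: [-0.003, 0.681, 0.732, -0.001]
wrist_force: [-1.4, 0.5, -2.5]
finger_gap: 0.0374
```

>>> send_rows(series=[0,0,0.5,0,0,0,0.2,0,0,1,0,0,0,0.2,0,0,1,0,0,0,0.2,0,0,1,0,0,0,0.2])

```text
clock: 19.48
tcp_pos: [0.4816, -0.1592, 0.0758]
orientation: [0.001, 0.682, 0.732, 0.0]
wrist_force: [0.6, 0.1, -1.3]
finger_gap: 0.037
```

```bash
python3 pk.py
```

```text
19.4833 [ 0.4816 -0.1592  0.0758] [ 0.6478  0.095  -1.2513]
db [ 0.4789 -0.1597] [-0.03 -0.28  3.58]
rb [ 0.4829 -0.2176] [-5.83 -0.29  3.59]
or [ 0.487  -0.2754] [-11.63  -0.29   3.59]
ye [ 0.4911 -0.3333] [-17.43  -0.29   3.6 ]
oil_yellow [36.65 -4.42  4.05]
oil_orange [20.35 -3.08  4.06]
oil_redbrown [30.25  0.69  4.06]
oil_darkbrown [40.5   3.39  4.05]
```

>>> send_rows(series=[0,-0.1,0.8,0,0,0,0.2,0,-0.1,1.6,0,0,0,0.2,0,-0.1,2.2,0,0,0,0.2,0,-0.1,2.6,0,0,0,0.2,0,-0.1,2.9,0,0,0,0.2,0,-0.1,3.0,0,0,0,0.2,0,-0.1,3.1,0,0,0,0.2,0,-0.1,3.15,0,0,0,0.2,0,-0.1,3.2,0,0,0,0.2,0,-0.1,3.2,0,0,0,0.2])

```text
clock: 20.32
tcp_pos: [0.4798, -0.1595, 0.0433]
orientation: [0.0, 0.682, 0.732, -0.0]
wrist_force: [-1.8, 1.2, 2.5]
finger_gap: 0.0373
```

>>> send_rows(series=[0,0,0,0,0,0,0.45,0,0,0,0,0,0,0.5,0,0,0,0,0,0,0.6,0,0,0,0,0,0,0.65,0,0,-1,0,0,0,0.65,0,0,-3,0,0,0,0.65,0,0,-6,0,0,0,0.65,0,0,-9,0,0,0,0.65,0,0,-12,0,0,0,0.65,0,0,-12.5,0,0,0,0.65])

```text
clock: 21.15
tcp_pos: [0.4825, -0.1607, 0.1739]
orientation: [0.004, 0.682, 0.732, 0.001]
wrist_force: [1.1, -0.6, -0.4]
finger_gap: 0.0555
```

>>> send_rows(series=[3,-0.4,0,0,0,0,0.7,7,-0.9,0,0,0,0,0.7,11,-1.4,0,0,0,0,0.7,15,-1.9,0,0,0,0,0.7,19,-2.4,0,0,0,0,0.7,23,-2.9,0,0,0,0,0.7,27,-3.4,0,0,0,0,0.7,31,-3.8,0,0,0,0,0.7,34,-4.1,0,0,0,0,0.7,36.6,-4.1,0,0,0,0,0.7])

```text
clock: 21.98
tcp_pos: [0.4119, 0.205, 0.1682]
orientation: [-0.0, 0.681, 0.732, 0.0]
wrist_force: [0.1, -0.8, -0.9]
finger_gap: 0.0595
```

>>> send_rows(series=[0,0,0,0,0,0,0.7,0,0,1,0,0,0,0.7,0,0,3,0,0,0,0.7,0,0,5,0,0,0,0.7,0,0,5,0,0,0,0.7,0,0,5,0,0,0,0.7])

```text
clock: 22.48
tcp_pos: [0.412, 0.2015, 0.1167]
orientation: [-0.001, 0.682, 0.731, -0.002]
wrist_force: [0.3, 0.7, -0.2]
finger_gap: 0.0601
```

```bash
python3 pk.py; python3 - <<'E'
from g import *
A=read_camera("side")[130:410,240:400]; B=read_camera("top")[185:280,160:320]
o=np.zeros((560,800,3),np.uint8); o[:560,:320]=cv2.resize(A,(320,560),interpolation=cv2.INTER_CUBIC); o[:285,320:]=cv2.resize(B,(480,285),interpolation=cv2.INTER_CUBIC)
o[285:525,320:]=cv2.resize(read_camera("top")[195:275,320:480],(480,240),interpolation=cv2.INTER_CUBIC)
cv2.imwrite("pics/d.png",o)
E
```

```text
22.4833 [0.412  0.2015 0.1167] [ 0.3301  0.6622 -0.2443]
db [ 0.4789 -0.1597] [-36.49   4.21   7.69]
rb [ 0.4829 -0.2176] [-42.29   4.22   7.7 ]
or [ 0.487  -0.2754] [-48.09   4.23   7.71]
ye [ 0.4911 -0.3333] [-53.89   4.24   7.71]
oil_yellow [ 0.18 -0.01  8.17]
oil_orange [-16.12   1.37   8.18]
oil_redbrown [-6.21  5.11  8.16]
oil_darkbrown [4.05 7.78 8.14]
```

View pics/d.png

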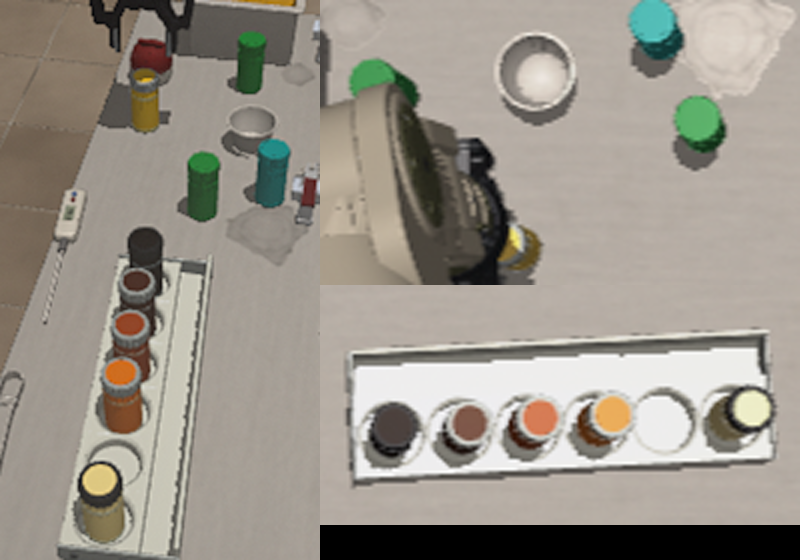

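The rack view shows waste, dark brown, red-brown, orange, one empty pocket (665,420) and new oil. All three placed pots are upright in their pockets, and the bystanders haven't moved. Yellow is next.

>>> send_rows(series=[0.1,0,1.5,0,0,0,0.7,0.1,0,3.5,0,0,0,0.7,0.1,0,5.5,0,0,0,0.7,0.1,0,7,0,0,0,0.7,0.1,0,7.9,0,0,0,0.7,0.1,0,8.2,0,0,0,0.7,0.1,0,8.3,0,0,0,0.7,0.1,0,8.3,0,0,0,0.7])

```text
clock: 23.3
tcp_pos: [0.4139, 0.2039, 0.0355]
orientation: [0.0, 0.682, 0.731, 0.001]
wrist_force: [0.6, -0.9, 0.9]
finger_gap: 0.0601
```

>>> send_rows(series=[0,0,0,0,0,0,0.6,0,0,0,0,0,0,0.55,0,0,0,0,0,0,0.5,0,0,0,0,0,0,0.45,0,0,0,0,0,0,0.35,0,0,0,0,0,0,0.2,0,0,0,0,0,0,0.2])

```text
clock: 23.88
tcp_pos: [0.4132, 0.2039, 0.0351]
orientation: [0.0, 0.682, 0.732, 0.0]
wrist_force: [-1.0, -1.0, 5.4]
finger_gap: 0.0372
```

>>> send_rows(series=[0,0,-1,0,0,0,0.2,0,0,-3,0,0,0,0.2,0,0,-6,0,0,0,0.2,0,0,-9,0,0,0,0.2,-2,0.3,-12,0,0,0,0.2,-5,0.6,-12,0,0,0,0.2,-9,1.1,-12,0,0,0,0.2,-13,1.6,-12,0,0,0,0.2,-17,2.1,-12,0,0,0,0.2,-21,2.6,-12,0,0,0,0.2])

```text
clock: 24.72
tcp_pos: [0.4537, -0.0055, 0.1547]
orientation: [0.0, 0.682, 0.732, 0.0]
wrist_force: [0.8, 0.4, -0.5]
finger_gap: 0.0371
```

>>> send_rows(series=[-4,0.4,0,0,0,0,0.2,-8,0.8,0,0,0,0,0.2,-12,1.1,0,0,0,0,0.2,-16,1.4,0,0,0,0,0.2,-20,1.5,0,0,0,0,0.2,-24,1.5,0,0,0,0,0.2,-28,1.5,0,0,0,0,0.2,-31,1.5,0,0,0,0,0.2,-33.1,1.5,0,0,0,0,0.2,-33.1,1.5,0,0,0,0,0.2])

```text
clock: 25.55
tcp_pos: [0.4919, -0.3377, 0.1537]
orientation: [0.001, 0.683, 0.73, -0.001]
wrist_force: [0.6, -0.2, -1.8]
finger_gap: 0.0374
```

>>> send_rows(series=[0,0,0,0,0,0,0.2,0,0,3,0,0,0,0.2,0,0,6,0,0,0,0.2,0,0,7.5,0,0,0,0.2,0,0,8,0,0,0,0.2,0,0,8,0,0,0,0.2,0,0,8,0,0,0,0.2])

```text
clock: 26.13
tcp_pos: [0.4924, -0.3323, 0.0755]
orientation: [0.0, 0.681, 0.732, 0.0]
wrist_force: [-0.4, -0.3, -0.7]
finger_gap: 0.0371
```

```bash
python3 pk.py
```

```text
26.1333 [ 0.4924 -0.3323  0.0755] [-0.4237 -0.3423 -0.7388]
db [ 0.4789 -0.1597] [17.31 -0.12  3.54]
rb [ 0.4829 -0.2176] [11.51 -0.12  3.54]
or [ 0.487  -0.2754] [ 5.71 -0.13  3.55]
ye [ 0.4911 -0.3333] [-0.09 -0.13  3.55]
oil_yellow [53.99 -4.25  4.03]
oil_orange [37.69 -2.91  4.04]
oil_redbrown [47.59  0.86  4.04]
oil_darkbrown [57.84  3.56  4.04]
```

>>> send_rows(series=[0,0,0.8,0,0,0,0.2,0,0,1.6,0,0,0,0.2,0,0,2.2,0,0,0,0.2,0,0,2.6,0,0,0,0.2,0,0,2.9,0,0,0,0.2,0,0,3.0,0,0,0,0.2,0,0,3.1,0,0,0,0.2,0,0,3.15,0,0,0,0.2,0,0,3.2,0,0,0,0.2,0,0,3.2,0,0,0,0.2])

```text
clock: 26.97
tcp_pos: [0.492, -0.3331, 0.0433]
orientation: [0.0, 0.682, 0.732, -0.0]
wrist_force: [-1.1, 0.4, 0.7]
finger_gap: 0.037
```

>>> send_rows(series=[0,0,0.05,0,0,0,0.2,0,0,0.05,0,0,0,0.3,0,0,0.05,0,0,0,0.45,0,0,0.05,0,0,0,0.5,0,0,0.05,0,0,0,0.6,0,0,0,0,0,0,0.65,0,0,-1,0,0,0,0.65,0,0,-4,0,0,0,0.65,0,0,-8,0,0,0,0.65,0,0,-11,0,0,0,0.65])

```text
clock: 27.8
tcp_pos: [0.4922, -0.333, 0.1556]
orientation: [0.0, 0.682, 0.732, 0.0]
wrist_force: [0.4, -0.7, -0.3]
finger_gap: 0.0558
```

>>> send_rows(series=[2,0,-1,0,0,0,0.65,6,-1,-2,0,0,0,0.65,10,-2,-3,0,0,0,0.65,14,-3,-3,0,0,0,0.65,18,-4,-3,0,0,0,0.65,22,-4,-3,0,0,0,0.65,26,-4,-3,0,0,0,0.65,30,-4,-3,0,0,0,0.65,34,-4,-3,0,0,0,0.65,36,-4,-3,0,0,0,0.65])

```text
clock: 28.63
tcp_pos: [0.4257, 0.0267, 0.1838]
orientation: [-0.0, 0.681, 0.732, 0.001]
wrist_force: [-0.0, -0.4, -0.1]
finger_gap: 0.0554
```

```bash
python3 - <<'E'
from g import *
A=read_camera("side"); B=read_camera("top")
o=np.zeros((560,800,3),np.uint8); o[:560,:320]=cv2.resize(A[130:410,240:400],(320,560),interpolation=cv2.INTER_CUBIC); o[:285,320:]=cv2.resize(B[185:280,160:320],(480,285),interpolation=cv2.INTER_CUBIC)
o[285:525,320:]=cv2.resize(B[195:275,320:480],(480,240),interpolation=cv2.INTER_CUBIC)
cv2.imwrite("pics/e.png",o); s=get_state(); print(s["clock"],s["tcp_pos"])
E
```

```text
28.7333 [0.4262 0.0262 0.1837]
```

View pics/e.png

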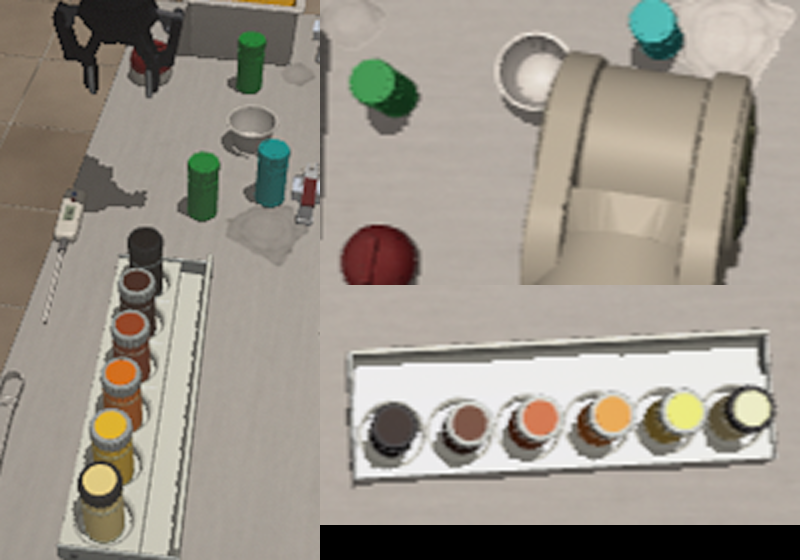

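The rack now runs black, dark brown, red-brown, orange, yellow, pale straw. All pots look seated and the bystanders are in place, so I'm handing in.

```bash
python3 -c "
from workcell import *
print(hand_in())"
```

```text
the job is handed in; nothing more can be done
None
```

The four samples now stand in the rack in order: new-oil reference, yellow, orange, red-brown, dark brown, waste-oil reference. I handed the job in at about 29 s of the 112 s allowed.

- **Placing:** each pot was lowered until the wrist force showed contact at its expected seated height, then released. No force reading was above about 8 N.
- **Final check:** the last top and side pictures show all six pots upright in their pockets. The two references, timer, dip cup, probe and green and turquoise look-alikes appear where they were. I judged that by eye rather than measuring it.
- **What disagreed:**
  - The two-camera heights came out low: about 81 mm for the pots instead of 84. The rack top measured 16 mm instead of 24, so I fixed it at 21 mm for the pocket fit.
  - The detector masks were too rough, so I used the lid windows and pocket rims for positions instead.
  - There was an upward force of about 8 N just before I gripped the orange pot, cause not found. I gripped the other three about 5 mm higher and it didn't come back before gripping.

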